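# Fit the beater to the upturned hand mixer and keep it pressed home

### The arm

A 7-joint arm with a two-finger parallel gripper is mounted at the origin on the work surface. World frame = base frame: x ahead of the robot, y to its left, z up, the work surface at z = 0. Lengths are in m, angles in rad, forces in N, time in s.
With the tool pointing down it reaches from about 0.425 to 0.925 m from the base axis. Payload 6.8 kg.
Tool frame: the origin (TCP) lies between the finger pads, 19 mm behind the fingertips; this is the grasp point; z points along the fingers, y is the line along which they close (so a half turn about z gives the same grasp; the last joint's range is limited). The gripper opens to 85 mm and grips with 20 to 120 N. Pads are 22 mm wide; open, the fingers measure 114 mm over their backs; the gripper's body (76 mm by 85 mm) begins 54 mm behind the grasp point. The pads swing forward as they close: fully open they stand 13 mm farther back than shut.
Start: joints at [-1.327, 0.477, 0.022, 1.555, -0.011, 1.109, -0.083], TCP at [0.233, 0.634, 0.25] pointing down, gripper open.
Joint ranges: [-2.96, 2.96], [-0.34, 2.1], [-1.41, 1.46], [0.24, 2.44], [-1.37, 4.51], [0.17, 1.92], [-2.96, 2.96]. Speed limits (rad/s): [2.39, 2.39, 3.14, 3.14, 3.14, 3.14, 3.14].

### API

Orientations are given as a unit quaternion [x, y, z, w].
In Python, from plant import telemetry, cams, arm gives the robot as it stands.
- The arm moves only by the shell command python3 -m crank 'ROWS' [OPENING] [FORCE]. ROWS is JSON, a list of rows, each a list of 2 entries, a list of its own where there are three numbers: the shift along the tool's x, y, z in m, then the turn, a rotation vector about the tool's x, y, z in degrees. In form: [[[dx, dy, dz], [ax, ay, az]], ...]. A call has 1 to 8 rows; each row shifts and turns the commanded pose from where the row before left it, along the tool's axes as they then stand; what a row does not reach is not made up. A row lasts 1/12 s, in which the tool goes at most 41.7 mm and 7.16 degrees, less where a joint would pass 70% of its speed; a pose out of reach is approached as far as the arm can. A call with a gripper value outside its range is refused whole. OPENING is the gripper command: -1 is shut, 1 is fully open, values between are in proportion, set as the call begins (- or left out, the last holds). The fingers move at their own pace and stop on an object; FORCE is the grip in N (left out, the last holds). Time passes only in rows, so rows that do not move let the fingers close. It gives the time, the measured TCP pose, the force, the opening and the grip force at its end, in the units of the state.
- telemetry.observe(): the state, without advancing time (a new reading comes with each control period).
- cams.read_camera(name): name is "scene" or "top" or "wrist"; returns a dict with "frame" (400x640x3 uint8, red, green, blue), "fx", "fy", "cx", "cy" (pixels), "dist" ([k1, k2, p1, p2, k3] as OpenCV has them; the pictures are not rectified), "eye" and "attitude" of the camera in the world. Camera axes: x right, y down, z forward; pixel columns grow to the right and rows downward; lengths in m; the calibration is good to about 2 mm. A picture is of the moment at which its call begins. There is no depth.
- arm.close_job(): hands the job in; it is judged then, once.
The state is a dict: "t": time; "joint_pos": joint angles; "qd": joint speeds; "tau": joint torques, N m; "position": TCP position; "tool_rot": TCP orientation; "ft_force": force on the tool from outside, world axes, zero at the start; "torque": the same for the moment, N m; "opening": finger opening in m; "gripper_force": force on a finger pad.
Only numpy, scipy, OpenCV 4.12 (cv2) and the standard library are available. Lean on these libraries where they do the work, as an engineer would, in place of code of your own. Each camera call takes 0.05 s, during which the arm holds its last target. There are 200 camera calls.

### The job

Take the cage-shaped steel beater out of the wooden attachment rack and fit it, stem down, into the drive socket of the hand mixer that lies upside down in its cradle: turn it until the four splines of its stem mesh with the cross-shaped slots, then push it down against the ejector spring until its collar is fully home on the socket's rim. Finish while still gripping the beater by its cage and pressing it home (the spring pushes it out again if you let go). Leave the dough hook, the jar and the can where they are.

Things in the scene. Friction and masses are not known exactly. Their poses are not given: they have to be found in the camera images.
- beater: Loose steel beater, 136 mm tall, about 90 g, standing stem down in one rack hole (2 mm play). Origin: bottom end of the stem, on its axis; z up. Stem 10 mm round; its lowest 20 mm carry four splines (a cross along the beater's x and y, 26 mm tip to tip, 5 mm thick). Round collar 41 mm wide, underside at z = 36 mm, 5 mm thick. Above it the cage (see cage).
- cage (a point): Middle of the beater's cage, on its axis, 98 mm above the stem's end; axes as the beater's. The cage: four flat strips 8 mm wide, towards the beater's +x, -x, +y, -y, so in line with the splines; upright from 76 to 118 mm above the stem's end, outer faces 46.5 mm apart: grip there, along x or y. Closed at the top.
- socket (a point): Centre of the mixer's socket mouth, at rim height (125 mm above the surface); z up; x and y run along the cross-shaped slots and turn with the coupling. White neck 48 mm wide, mouth 37 mm, coned to a 28.5 mm bore 6 mm down. 8 mm down are the tops of four steel lands that leave a cross of 9 mm slots. Home: the beater's collar lies on the rim, its origin 36 mm below this point.
- coupling (a joint): Angle of the drive coupling (the steel lands) in the mixer, rad, growing counter-clockwise from above; 0: slots along the mixer's x and y. Stopped at any angle and stiff (0.5 N m). The splines rest on the lands until turned to within about 7 degrees of the slots; the cross repeats every 90 degrees.
- ejector (a joint): Travel of the black spring ejector at the bottom of the slots, m: 0 at rest, its top 14 mm below the rim; grows as it is pressed down, 0.022 with the beater home. Pushes back 3 N at first, 8.5 N at home.
- mixer: White hand mixer, fixed upside down in a grey charging cradle 230 x 110 mm, which cannot move. Origin on the work surface under the socket's axis; the body runs from 38 mm behind the axis to 185 mm in front along the mixer's +x, 84 mm wide, its top 85 mm high; the socket's round neck stands on it up to 125 mm.
- rack: Fixed wooden attachment rack, 85 x 210 mm, 50 mm high, with two through holes 30 mm wide at y = -60 mm and y = +60 mm on its middle line. Origin: centre of its underside. One hole holds the beater, the other the dough hook; their collars lie on its top, the stems' ends 14 mm above the work surface.
- hook: Loose steel dough hook (one spiral rod, 42 mm wide, about 133 mm tall) with the same stem and collar as the beater, standing in the other hole of the rack. Origin: bottom end of the stem. To be left alone.
- jar: Clear storage jar with a white lid, 72 mm in diameter, 100 mm tall, origin at the centre of its underside. To be left alone.
- can: Food can, 66 mm in diameter, 90 mm tall, origin at the centre of its underside. To be left alone.
Not all that is in view belongs to the job. What is shaped like the beater but purple is not meant.

How it is judged:
By the outcome, as a careful person would: the job done as asked, in the order asked, and still so for the second after the job is handed in, while the arm keeps its last pose, push and grip.
It also fails if it takes over 51 s, if anything falls off the work surface, if the arm or the gripper's body presses on something with over 40 N, if the wrist force passes 120 N, or if a joint passes its speed limit or range.

## Working session

There is one attempt and no reset: what is moved stays moved. The work goes in short steps, Python scripts to look and compute and a shell command to move; the robot and the scene stay as the last step left them, time stands still between calls to the robot, and variables do not carry over. Pictures are saved under pics/ and viewed, at most 10 in all, crops included, and the job is handed in when it is done.

```bash
mkdir -p pics
cat > h.py <<'E'
import numpy as np,cv2
from scipy.spatial.transform import Rotation as R
from plant import telemetry,cams,arm
def cam(n,save=None):
    c=cams.read_camera(n)
    if save: cv2.imwrite('pics/'+save,c['frame'][:,:,::-1])
    return c
def KD(c): return np.array([[c['fx'],0,c['cx']],[0,c['fy'],c['cy']],[0,0,1.]]),np.array(c['dist'],float)
def rot(c):
    a=np.array(c['attitude'],float); return a if a.shape==(3,3) else R.from_quat(a).as_matrix()
def onplane(c,uv,z):
    K,D=KD(c); p=cv2.undistortPoints(np.array(uv,float).reshape(-1,1,2),K,D).reshape(-1,2)
    d=np.c_[p,np.ones(len(p))]@rot(c).T; e=np.array(c['eye'])
    return e+d*((z-e[2])/d[:,2])[:,None]
def proj(c,P):
    K,D=KD(c); r=rot(c).T
    return cv2.projectPoints(np.array(P,float).reshape(-1,1,3),cv2.Rodrigues(r)[0],-r@np.array(c['eye']),K,D)[0].reshape(-1,2)
E
python3 - <<'E'
from h import *
a=cam('top','top0.png');b=cam('scene','scene0.png')
for c in(a,b):print(c['eye'],c['attitude'],c['fx'],c['cx'],c['dist'])
s=telemetry.observe();print({k:np.round(v,3).tolist() for k,v in s.items()})
E
```

```text
[0.48417661 0.05511444 0.91938742] [-0.69888254  0.71344703 -0.02791226  0.04215961] 409.16437322399685 327.39853144306005 [-0.09133822  0.          0.          0.          0.        ]
[ 1.22765189 -0.06837319  0.5632196 ] [ 0.66853192  0.57342092 -0.30286826 -0.36403892] 436.7643305328053 321.6888260153721 [0.0411756 0.        0.        0.        0.       ]
{'t': 0.1, 'joint_pos': [-1.327, 0.478, 0.022, 1.556, -0.012, 1.109, -0.083], 'qd': [-0.0, -0.003, 0.0, -0.003, 0.0, -0.0, -0.0], 'tau': [0.004, -59.776, 1.614, -28.195, 0.013, 0.005, -0.0], 'position': [0.232, 0.633, 0.249], 'tool_rot': [0.175, 0.985, -0.001, -0.0], 'ft_force': [-0.752, 0.093, -0.443], 'torque': [0.01, -0.003, 0.014], 'gripper_force': 0.0, 'opening': 0.085}
```

View pics/top0.png

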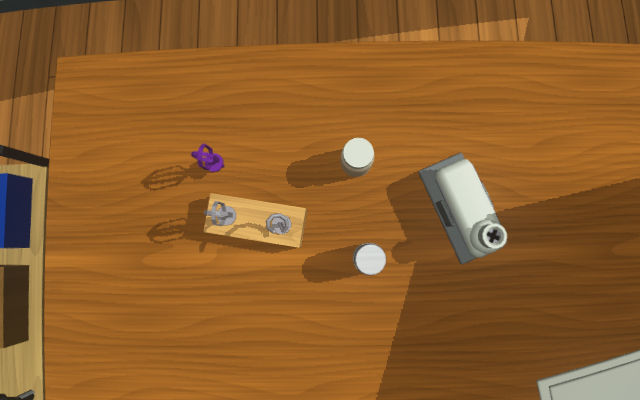

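View pics/scene0.png

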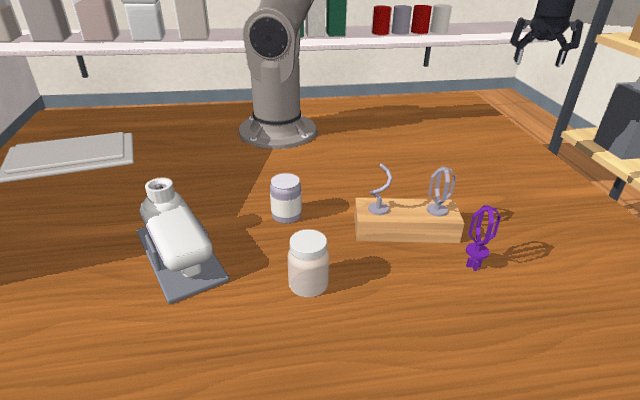

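The top view shows the rack at about (255,220), with the steel cage at (222,214), the hook's spiral at (279,224) and a purple decoy at (209,158). The socket is at (492,235), the jar at (358,155) and the can at (370,260). In the scene view the steel cage is at (440,190), the hook at (380,190) and the decoy at (483,235). The steel cage standing in the rack fits the description, and I'll confirm it in one enlarged crop.

Run:
```python
from h import *
a=cam('top');b=cam('scene')
fa,fb=a['frame'],b['frame']
z=lambda f,x,y,w,h,k:cv2.resize(f[y:y+h,x:x+w],(w*k,h*k),interpolation=cv2.INTER_CUBIC)
A=z(fa,198,185,66,50,6);B=z(fa,462,210,66,50,6);C=z(fb,345,155,132,90,4);D=z(fb,130,165,66,90,4)
cv2.imwrite('pics/c1.png',np.vstack([np.hstack([A,B]),np.hstack([C,D])])[:,:,::-1][:, :800])
# rack top by hue
h=cv2.cvtColor(fa,cv2.COLOR_RGB2HSV)
print(h[230,245],h[205,255],h[260,200],h[240,490],h[180,465])
m=((h[...,2]>175)&(h[...,1]>60)&(h[...,0]>12)&(h[...,0]<25)).astype(np.uint8)
m[:180]=0;m[255:]=0;m[:,:190]=0;m[:,320:]=0
m=cv2.morphologyEx(m,cv2.MORPH_OPEN,np.ones((3,3)))
cs=max(cv2.findContours(m,0,2)[0],key=cv2.contourArea)
box=cv2.boxPoints(cv2.minAreaRect(cs));print(cv2.contourArea(cs),box)
P=onplane(a,box,.05);print(P.round(4),np.linalg.norm(np.diff(P,axis=0),axis=1),P.mean(0))
```

```text
[ 19 140 223] [ 19 138 222] [ 16 196 180] [17 47 38] [ 45  16 228]
2384.0 [[203.66939 231.84991]
 [210.06898 192.17242]
 [305.39557 207.54767]
 [298.99597 247.22516]]
[[0.5045 0.3395 0.05  ]
 [0.5902 0.326  0.05  ]
 [0.5525 0.1191 0.05  ]
 [0.4685 0.134  0.05  ]] [0.08668295 0.21026627 0.08527689] [0.52892035 0.22964358 0.05      ]
```

View pics/c1.png

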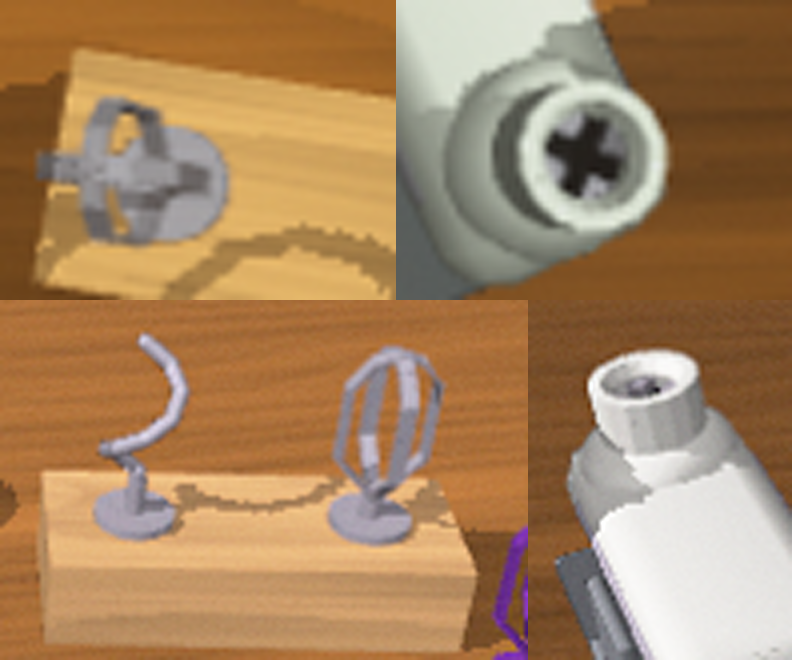

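The crop confirms it: the steel four-strip cage with its collar is in the rack's left hole, at top px (222,214). The other piece in the rack is the open spiral hook. The measured rack size is right (85–87 x 210 mm). That puts the beater's hole at about (0.540, 0.289), so I'll move above it.

```bash
python3 -m crank '[[[-0.034,-0.018,0],[0,0,0]],[[-0.034,-0.018,0],[0,0,0]],[[-0.034,-0.018,0],[0,0,0]],[[-0.034,-0.018,0],[0,0,0]],[[-0.034,-0.018,0],[0,0,0]],[[-0.034,-0.018,0],[0,0,0]],[[-0.034,-0.018,0],[0,0,0]],[[-0.034,-0.018,0],[0,0,0]]]' 1 40
python3 -m crank '[[[-0.034,-0.018,0],[0,0,0]],[[-0.034,-0.018,0],[0,0,0]],[[0,0,0],[0,0,0]],[[0,0,0],[0,0,0]]]'
python3 - <<'E'
from h import *
w=cam('wrist','w1.png');print(w['eye'],w['attitude'])
s=telemetry.observe();print(s['t'],s['position'],s['tool_rot'])
print(proj(w,[[.5397,.2887,.055],[.5397,.2887,.132],[.5397,.2887,.15]]))
a=cam('top');f=cv2.cvtColor(a['frame'],cv2.COLOR_RGB2HSV)
E
```

```text
t: 0.87
position: [0.4392, 0.4031, 0.25]
tool_rot: [0.175, 0.985, 0.0, -0.0]
ft_force: [-0.3, 1.0, -0.2]
opening: 0.0855
gripper_force: 0.0
t: 1.2
position: [0.4918, 0.3445, 0.2499]
tool_rot: [0.178, 0.984, -0.0, 0.0]
ft_force: [-0.6, 1.4, -0.5]
opening: 0.0859
gripper_force: 0.0
[0.41393335 0.37365607 0.37353185] [0.81043189 0.56234239 0.09304613 0.13532782]
1.25 [0.49014809 0.34679213 0.24989643] [ 1.76092564e-01  9.84373601e-01 -2.52268734e-05 -1.46814830e-04]
[[293.59566435 226.00339109]
 [286.07368367 258.97200243]
 [283.70698884 269.3468451 ]]
```

View pics/w1.png

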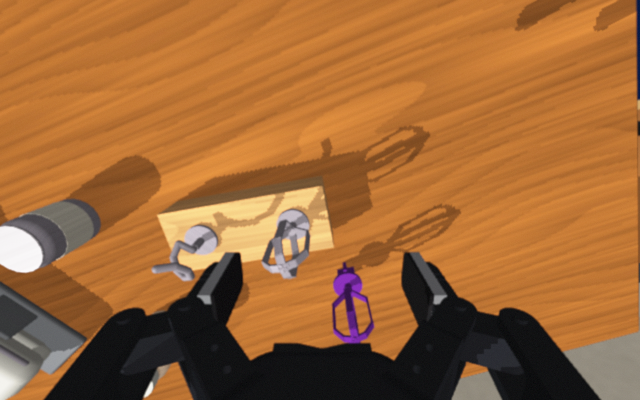

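The wrist view shows the steel beater with its collar at (294,222) and cage at (287,250), as projected from the rack estimate (294,226)/(286,259). The hook is at (200,240) and the purple decoy at (350,300). Next I'll centre above the beater and measure the cage's yaw.

```bash
python3 -m crank '[[[-0.033,-0.018,0],[0,0,0]],[[-0.033,-0.018,0],[0,0,0]],[[0,0,0],[0,0,0]],[[0,0,0],[0,0,0]]]'
python3 - <<'E'
from h import *
w=cam('wrist');np.savez('w2.npz',**w)
a=cam('top');np.savez('t2.npz',**a)
c=proj(w,[[.5397,.2887,.11]])[0].astype(int);print(c,proj(w,[[.5397,.2887,z] for z in(.055,.132,.15)]))
x,y=max(c[0]-65,0),max(c[1]-60,0)
print(x,y);f=w['frame'][y:y+110,x:x+130]
cv2.imwrite('pics/w2.png',cv2.resize(f,None,fx=6,fy=5.4,interpolation=cv2.INTER_CUBIC)[:,:,::-1])
print(telemetry.observe()['position'])
# socket: bright neck rim from top
h=cv2.cvtColor(a['frame'],cv2.COLOR_RGB2HSV)
g=cv2.cvtColor(a['frame'],cv2.COLOR_RGB2GRAY)
g=cv2.resize(g[210:260,462:528],None,fx=4,fy=4,interpolation=cv2.INTER_CUBIC)
r=cv2.HoughCircles(g,cv2.HOUGH_GRADIENT_ALT,1.5,5,param1=150,param2=.6,minRadius=15,maxRadius=60)
if r is not None:
  for q in r[0]:
    uv=np.array([q[:2]/4-.375+[462,210]]);print(q,uv,onplane(a,uv,.125),q[2]/4)
E
```

```text
t: 1.63
position: [0.5399, 0.2901, 0.2499]
tool_rot: [0.176, 0.984, -0.0, 0.0]
ft_force: [-0.1, 1.6, -0.1]
opening: 0.0854
gripper_force: 0.0
[320 190] [[320.92192859 176.15464318]
 [320.59433033 197.5731013 ]
 [320.48888456 204.46772129]]
255 130
[0.53802489 0.29294192 0.24976078]
[130.5    102.      50.9708] [[494.25  235.125]] [[ 0.48460042 -0.25347642  0.125     ]] 12.7427
[ 84.       118.5       53.294773] [[482.625 239.25 ]] [[ 0.47721813 -0.22994127  0.125     ]] 13.323693
[130.5      102.        36.072582] [[494.25  235.125]] [[ 0.48460042 -0.25347642  0.125     ]] 9.018146
[ 67.5      132.        51.253185] [[478.5   242.625]] [[ 0.47090542 -0.22145027  0.125     ]] 12.813296
```

View pics/w2.png

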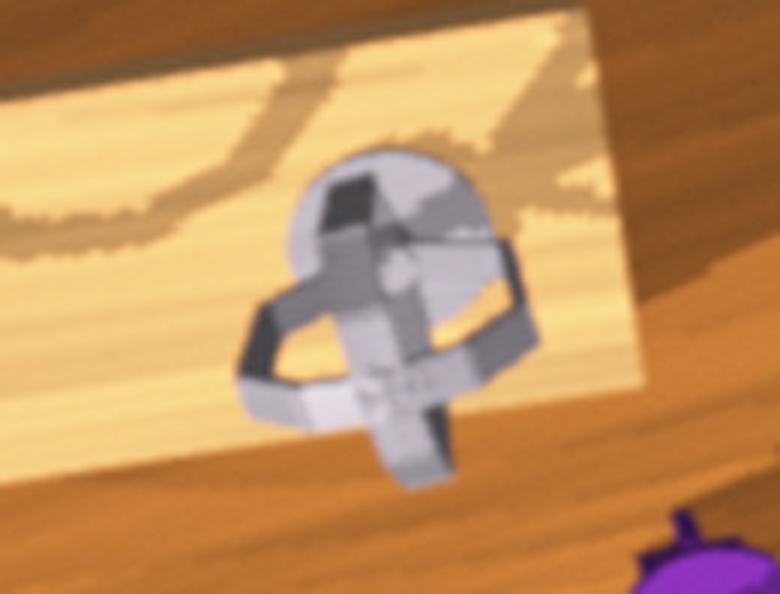

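The crop shows the cage's strips: the left upper corner at about (247,397), the right at (532,325) and the front at (431,481). I'll cast these onto z = 0.132.

Run:
```python
from h import *
w=dict(np.load('w2.npz'))
uv=np.array([[247,397],[532,325],[431,481],[240,378],[255,412],[525,307],[540,342],[410,488],[452,475]],float)/[6,5.4]-.41+[255,130]
P=onplane(w,uv,.132);print(P.round(4))
d=P[0]-P[1];print('LR',np.linalg.norm(d),np.degrees(np.arctan2(d[1],d[0]))%90,(P[0]+P[1])[:2]/2)
m=(P[0]+P[1])/2;d=P[2]-m;print('front',np.linalg.norm(d),np.degrees(np.arctan2(d[1],d[0]))%90)
for i in(3,5,7):
  d=P[i+1]-P[i];print(np.linalg.norm(d),np.degrees(np.arctan2(d[1],d[0]))%90)
s=telemetry.observe();r=R.from_quat(s['tool_rot']).as_matrix();print('toolY',np.degrees(np.arctan2(r[1,1],r[0,1])),s['position'])
```

```text
[[0.5368 0.2654 0.132 ]
 [0.5398 0.3105 0.132 ]
 [0.5612 0.2866 0.132 ]
 [0.5333 0.2657 0.132 ]
 [0.5398 0.2656 0.132 ]
 [0.5365 0.3105 0.132 ]
 [0.5431 0.3107 0.132 ]
 [0.5613 0.283  0.132 ]
 [0.5612 0.29   0.132 ]]
LR 0.04516334942800402 86.23662186192139 [0.53832293 0.28796429]
front 0.022890440109858946 86.46178663509629
0.006503732225951116 88.65376874782153
0.006589633331130554 1.1736194334409698
0.0069843262697453475 0.2542153874519215
toolY 69.99133696753574 [0.53802489 0.29294192 0.24976078]
```

Beater: axis at about (0.539, 0.288), yaw about 87° (mod 90), strip span 45 mm against 46.5 given. I'll turn the tool by −17° so the closing line matches, and measure the socket cross from the top view in the meantime.

```bash
python3 -m crank '[[[0,0,0.02],[0,0,-5.7]],[[0,0,0.02],[0,0,-5.7]],[[0,0,0.01],[0,0,-5.6]],[[0,0,0],[0,0,0]],[[0,0,0],[0,0,0]],[[0,0,0],[0,0,0]]]'
python3 - <<'E'
from h import *
ps=[]
for i in range(4):
  a=cam('top');s=telemetry.observe();ps.append(s['position'])
p=np.mean(ps,0);r=R.from_quat(s['tool_rot']).as_matrix();print(np.std(ps,0),p,'toolY',np.degrees(np.arctan2(r[1,1],r[0,1])))
print('shift tool',r.T@(np.array([.539,.288,.112])-p))
# cross
g=cv2.cvtColor(a['frame'],cv2.COLOR_RGB2GRAY).astype(float)
c0=np.array([.4846,-.2535])
n=141;q=(np.arange(n)-70)*.0003
X,Y=np.meshgrid(q,q);W=np.c_[(c0[0]+X).ravel(),(c0[1]+Y).ravel(),np.full(n*n,.117)]
uv=proj(a,W).astype(np.float32).reshape(n,n,2)
I=cv2.remap(a['frame'],uv[...,0],uv[...,1],cv2.INTER_CUBIC)
G=cv2.cvtColor(I,cv2.COLOR_RGB2GRAY).astype(float)
rr=np.hypot(X,Y);m=(G<90)&(rr<.016);cx=X[m].mean();cy=Y[m].mean();print('cross centre',c0+[cx,cy],m.sum()*.0003**2*1e6,'mm2')
for ri,ro in((.006,.011),(.007,.012),(.008,.013)):
  rr=np.hypot(X-cx,Y-cy);th=np.arctan2(Y-cy,X-cx);k=(rr>ri)&(rr<ro)
  f=((G.mean()-G)[k]*np.exp(4j*th[k])).sum();print(np.degrees(np.angle(f)/4))
cv2.imwrite('pics/cross.png',np.flipud(cv2.resize(I,None,fx=3,fy=3))[:,:,::-1])
E
```

```text
t: 2.23
position: [0.5391, 0.2924, 0.2009]
tool_rot: [0.028, 1.0, 0.001, 0.0]
ft_force: [0.9, 0.6, -0.4]
opening: 0.0854
gripper_force: 0.0
[7.25286114e-05 2.60427127e-04 8.93305451e-05] [0.53952778 0.29186268 0.20107562] toolY 86.80535100956527
shift tool [ 0.00042281 -0.0039747   0.08907125]
cross centre [ 0.48389075 -0.2544057 ] 374.3999999999999 mm2
-24.721160639421164
-24.704463067645136
-24.751792369664134
```

View pics/cross.png

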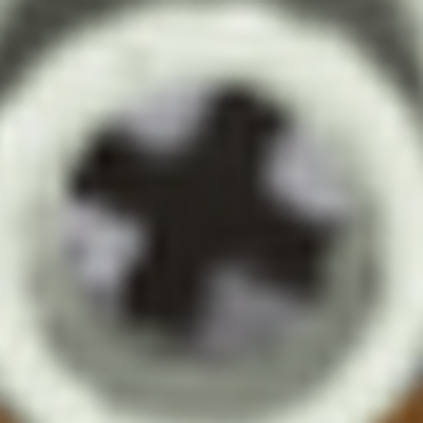

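The slots lie at 65.3° (mod 90), with the cross centre at about (0.484, −0.254). Descending and gripping.

```bash
python3 -m crank '[[[0,-0.004,0.02],[0,0,0]],[[0,0,0.03],[0,0,0]],[[0,0,0.025],[0,0,0]],[[0,0,0.012],[0,0,0]],[[0,0,0],[0,0,0]],[[0,0,0],[0,0,0]]]' 1
python3 -m crank '[[[0,0,0],[0,0,0]],[[0,0,0],[0,0,0]],[[0,0,0],[0,0,0]],[[0,0,0],[0,0,0]],[[0,0,0],[0,0,0]],[[0,0,0],[0,0,0]],[[0,0,0],[0,0,0]],[[0,0,0],[0,0,0]]]' -1 70
python3 -m crank '[[[0,0,0],[0,0,0]],[[0,0,0],[0,0,0]],[[0,0,0],[0,0,0]],[[0,0,0],[0,0,0]]]' -1 70
```

```text
t: 2.93
position: [0.5393, 0.2872, 0.1134]
tool_rot: [0.028, 1.0, -0.0, -0.0]
ft_force: [-0.2, 0.2, 1.1]
opening: 0.0856
gripper_force: 0.0
t: 3.6
position: [0.54, 0.2878, 0.1146]
tool_rot: [0.028, 1.0, 0.001, 0.001]
ft_force: [0.0, 0.9, 6.4]
opening: 0.0456
gripper_force: 71.1
t: 3.93
position: [0.54, 0.2878, 0.1146]
tool_rot: [0.027, 1.0, 0.001, 0.001]
ft_force: [-0.2, -0.2, 5.7]
opening: 0.0455
gripper_force: 71.1
```

Gripped: opening 45.5 mm at 71 N. Lifting and carrying.

```bash
python3 -m crank '[[[0,0,-0.01],[0,0,0]],[[0,0,-0.025],[0,0,0]],[[0,0,-0.025],[0,0,0]],[[0,0,-0.025],[0,0,0]],[[0,0,-0.025],[0,0,0]],[[0,0,-0.025],[0,0,0]],[[0,0,-0.025],[0,0,0]],[[0,0,0],[0,0,0]]]'
python3 -m crank '[[[0.001,-0.02,0],[0,0,0]],[[0.002,-0.036,0],[0,0,0]],[[0.002,-0.036,0],[0,0,0]],[[0.002,-0.036,0],[0,0,0]],[[0.002,-0.036,0],[0,0,0]],[[0.002,-0.036,0],[0,0,0]],[[0.002,-0.036,0],[0,0,0]],[[0.002,-0.036,0],[0,0,0]]]'
python3 -m crank '[[[0.002,-0.036,0],[0,0,0]],[[0.002,-0.036,0],[0,0,0]],[[0.002,-0.036,0],[0,0,0]],[[0.001,-0.036,0],[0,0,0]],[[0.001,-0.036,0],[0,0,0]],[[0.001,-0.036,0],[0,0,0]],[[0,-0.036,0],[0,0,0]],[[0,-0.02,0],[0,0,0]]]'
python3 -m crank '[[[0,0,0],[0,0,5]],[[0,0,0],[0,0,6]],[[0,0,0],[0,0,6]],[[0,0,0],[0,0,4.7]],[[0,0,0],[0,0,0]],[[0,0,0],[0,0,0]],[[0,0,0],[0,0,0]]]'
python3 - <<'E'
from h import *
ps=[]
for n in('scene','top','wrist'):
  c=cam(n);np.savez(n+'3.npz',**c);s=telemetry.observe();ps.append(s['position'])
  if n!='wrist': 
    u=proj(c,[[.484,-.254,.16]])[0].astype(int);f=c['frame'][max(u[1]-60,0):u[1]+60,u[0]-50:u[0]+50];print(n,u[0]-50,max(u[1]-60,0))
  else: f=c['frame'][60:220,250:390];print(proj(c,[[.484,-.254,.125]]))
  o=cv2.resize(f,(int(f.shape[1]*480/f.shape[0]),480),interpolation=cv2.INTER_CUBIC)[:,:,::-1]
  cv2.imwrite('pics/%s3.png'%n,o[:, :400])
cv2.imwrite('pics/s3.png',np.hstack([cv2.imread('pics/scene3.png'),cv2.imread('pics/wrist3.png')])[:, :800])
p=np.mean(ps,0);r=R.from_quat(s['tool_rot']).as_matrix();print(s['t'],p,'toolY',np.degrees(np.arctan2(r[1,1],r[0,1])),r[:,2],s['opening'])
E
```

```text
t: 4.6
position: [0.5413, 0.288, 0.2794]
tool_rot: [0.028, 1.0, 0.003, 0.004]
ft_force: [0.4, -0.2, -0.5]
opening: 0.0452
gripper_force: 72.7
t: 5.27
position: [0.5082, 0.0144, 0.2732]
tool_rot: [0.028, 1.0, 0.0, -0.0]
ft_force: [0.4, -0.1, -1.0]
opening: 0.0455
gripper_force: 72.7
t: 5.93
position: [0.4834, -0.2594, 0.2734]
tool_rot: [0.03, 1.0, -0.001, -0.0]
ft_force: [0.4, -0.3, -2.4]
opening: 0.0456
gripper_force: 72.8
t: 6.52
position: [0.485, -0.2547, 0.273]
tool_rot: [0.214, 0.977, 0.0, -0.0]
ft_force: [0.1, -0.6, -1.8]
opening: 0.0451
gripper_force: 72.8
scene 105 108
top 451 175
[[322.22036246 186.49373692]]
6.6667 [ 0.48507073 -0.25476612  0.27303101] toolY 65.210272538782 [ 3.44538594e-05  1.17584420e-04 -9.99999992e-01] 0.04535797680182395
```

View pics/s3.png

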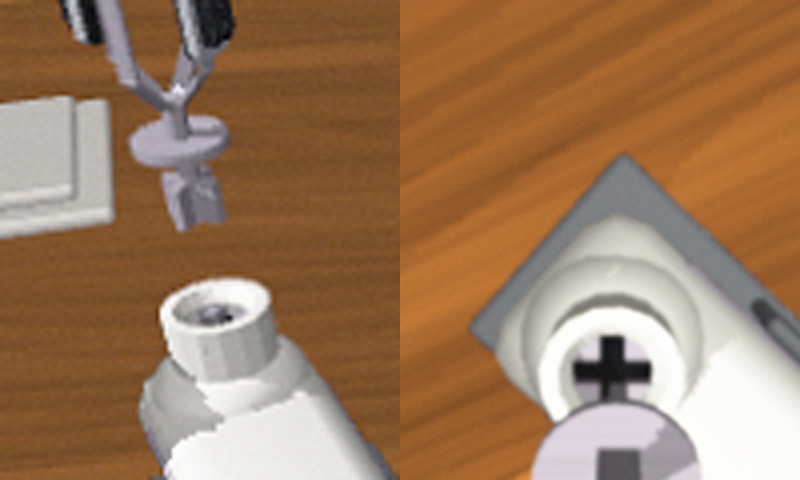

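In the scene crop (left) the beater hangs above the socket. The collar is at about (180,140), the splines end at about (200,215), and the neck rim is centred at (216,308). In the wrist crop (right) the cross at (612,371) is parallel to the image axes, so the turn is right. The beater may be tilted a little, so I'll compare against the projection.

Run:
```python
from h import *
S=dict(np.load('scene3.npz'));W=dict(np.load('wrist3.npz'))
T=np.array([.4850,-.2548,.273]);ks=480/120;kw=3
def cs(P): return ((proj(S,P)-[105,108]+.4)*ks).round(0).tolist()
def cw(P): return ((proj(W,P)-[250,60]+.33)*kw+[400,0]).round(0).tolist()
o=T-[0,0,.098]
t=np.linspace(0,2*np.pi,25)
def ext(f,c,r):
    q=np.array(f(c+np.c_[r*np.cos(t),r*np.sin(t),0*t]));return 'L',q[q[:,0].argmin()],'R',q[q[:,0].argmax()],'T',q[q[:,1].argmin()]
a=np.radians(65.2);u=np.array([np.cos(a),np.sin(a),0]);v=np.array([-u[1],u[0],0])
print('scene: neckjoin,collar,tips',cs([o+[0,0,.055],o+[0,0,.0385],o]),cs([o+.013*u,o-.013*u,o+.013*v,o-.013*v]))
print(ext(cs,o+[0,0,.041],.0205))
print('rim',cs([[.484,-.254,.125]]),ext(cs,np.array([.484,-.254,.125]),.024),'cross w',cw([[.484,-.254,.117]]))
print('wrist collar',ext(cw,o+[0,0,.041],.0205), 'x line',cw([o+[0,0,.041]]))
# wrist: cross centre and collar from image -> world
uv=np.array([[612-400,371]])/3-.33+[250,60];print('cross from wrist',onplane(W,uv,.117))
uv=np.array([[612-400,371],[538-400,371],[688-400,371]])/3-.33+[250,60];print('rim L,R',onplane(W,uv,.125))
```

```text
scene: neckjoin,collar,tips [[167.0, 103.0], [175.0, 137.0], [193.0, 214.0]] [[218.0, 218.0], [167.0, 210.0], [209.0, 201.0], [176.0, 228.0]]
('L', array([124., 140.]), 'R', array([223., 130.]), 'T', array([194., 112.]))
rim [[217.0, 307.0]] ('L', array([162., 317.]), 'R', array([270., 303.]), 'T', array([237., 281.])) cross w [[618.0, 374.0]]
wrist collar ('L', array([530., 490.]), 'R', array([703., 504.]), 'T', array([625., 415.])) x line [[617.0, 497.0]]
cross from wrist [[ 0.48226467 -0.2553441   0.117     ]]
rim L,R [[ 0.48018762 -0.25433509  0.125     ]
 [ 0.46977318 -0.27692232  0.125     ]
 [ 0.49088169 -0.23113975  0.125     ]]
```

The measured beater points agree with a vertical beater. Relative to the rim, both views put it about 1.5 mm too far along tool +y. I'll correct that and lower to just at the rim.

```bash
python3 -m crank '[[[0,-0.0015,0.02],[0,0,0]],[[0,0,0.02],[0,0,0]],[[0,0,0.006],[0,0,0]],[[0,0,0],[0,0,0]],[[0,0,0],[0,0,0]]]'
python3 -m crank '[[[0,0,0.003],[0,0,0]],[[0,0,0.003],[0,0,0]],[[0,0,0.003],[0,0,0]],[[0,0,0],[0,0,0]],[[0,0,0],[0,0,0]]]'
python3 - <<'E'
from h import *
c=cam('scene');u=proj(c,[[.484,-.254,.14]])[0].astype(int);f=c['frame'][u[1]-30:u[1]+30,u[0]-25:u[0]+25]
cv2.imwrite('pics/s4.png',cv2.resize(f,None,fx=8,fy=8,interpolation=cv2.INTER_CUBIC)[:,:,::-1])
print(telemetry.observe()['torque'])
E
```

```text
t: 7.08
position: [0.4846, -0.2563, 0.2273]
tool_rot: [0.215, 0.977, -0.0, -0.0]
ft_force: [0.6, -0.6, -1.0]
opening: 0.0455
gripper_force: 72.8
t: 7.5
position: [0.4845, -0.2562, 0.218]
tool_rot: [0.215, 0.977, 0.0, -0.0]
ft_force: [0.5, 0.8, -0.9]
opening: 0.0453
gripper_force: 72.8
[0.01671514 0.02966155 0.00134629]
```

View pics/s4.png

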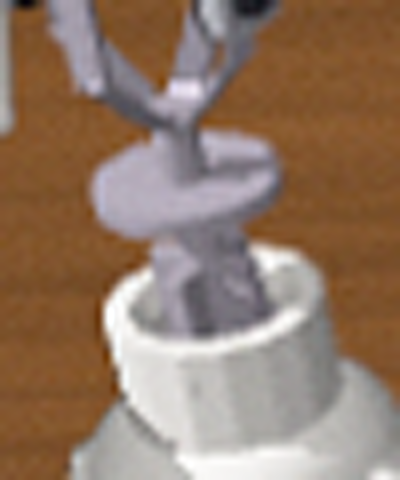

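The splines (155–270, 330) are inside the mouth and about centred on the rim (217,300), with no contact force. Going on down and watching the force.

```bash
python3 -m crank '[[[0,0,0.002],[0,0,0]],[[0,0,0.002],[0,0,0]],[[0,0,0],[0,0,0]],[[0,0,0],[0,0,0]]]'
python3 -m crank '[[[0,0,0.002],[0,0,0]],[[0,0,0.002],[0,0,0]],[[0,0,0],[0,0,0]],[[0,0,0],[0,0,0]]]'
```

```text
t: 7.88
position: [0.4844, -0.2562, 0.2138]
tool_rot: [0.215, 0.977, 0.0, -0.0]
ft_force: [0.2, 0.3, -1.0]
opening: 0.0454
gripper_force: 72.8
t: 8.22
position: [0.4847, -0.2563, 0.2102]
tool_rot: [0.215, 0.977, 0.0, 0.0]
ft_force: [-0.6, 0.0, 2.1]
opening: 0.0455
gripper_force: 73.0
```

The force rises by about 3 N at 0.210, which matches the ejector at 14 mm depth, so the splines are in the slots. Pressing down.

```bash
python3 -m crank '[[[0,0,0.003],[0,0,0]],[[0,0,0.003],[0,0,0]],[[0,0,0],[0,0,0]],[[0,0,0],[0,0,0]]]'
python3 -m crank '[[[0,0,0.003],[0,0,0]],[[0,0,0.003],[0,0,0]],[[0,0,0.003],[0,0,0]],[[0,0,0.003],[0,0,0]],[[0,0,0],[0,0,0]],[[0,0,0],[0,0,0]]]'
```

```text
t: 8.55
position: [0.4847, -0.2563, 0.204]
tool_rot: [0.215, 0.977, -0.0, 0.0]
ft_force: [-0.7, 0.4, 3.2]
opening: 0.0452
gripper_force: 73.2
t: 9.05
position: [0.4848, -0.2564, 0.192]
tool_rot: [0.215, 0.977, -0.0, 0.0]
ft_force: [-1.5, 0.3, 6.0]
opening: 0.0454
gripper_force: 73.4
```

```bash
python3 -m crank '[[[0,0,0.001],[0,0,0]],[[0,0,0.001],[0,0,0]],[[0,0,0],[0,0,0]],[[0,0,0],[0,0,0]]]'
python3 -m crank '[[[0,0,0.001],[0,0,0]],[[0,0,0.001],[0,0,0]],[[0,0,0],[0,0,0]],[[0,0,0],[0,0,0]]]'
```

```text
t: 9.38
position: [0.4848, -0.2564, 0.1902]
tool_rot: [0.215, 0.977, -0.0, 0.0]
ft_force: [-0.1, 0.7, 8.0]
opening: 0.0451
gripper_force: 73.5
t: 9.72
position: [0.485, -0.2564, 0.1895]
tool_rot: [0.215, 0.977, 0.0, 0.001]
ft_force: [-3.1, 2.7, 18.7]
opening: 0.045
gripper_force: 75.0
```

There is a hard stop at 0.1895 with 19 N, as predicted for the collar on the rim. I'll add a little more push and check it by eye.

```bash
python3 -m crank '[[[0,0,0.0005],[0,0,0]],[[0,0,0],[0,0,0]],[[0,0,0],[0,0,0]],[[0,0,0],[0,0,0]],[[0,0,0],[0,0,0]],[[0,0,0],[0,0,0]],[[0,0,0],[0,0,0]],[[0,0,0],[0,0,0]]]'
python3 - <<'E'
from h import *
c=cam('scene');u=proj(c,[[.484,-.254,.14]])[0].astype(int);f=c['frame'][u[1]-30:u[1]+30,u[0]-25:u[0]+25]
cv2.imwrite('pics/s5.png',cv2.resize(f,None,fx=8,fy=8,interpolation=cv2.INTER_CUBIC)[:,:,::-1])
E
```

```text
t: 10.38
position: [0.485, -0.2565, 0.1895]
tool_rot: [0.215, 0.977, 0.0, 0.001]
ft_force: [-4.7, 3.4, 22.6]
opening: 0.0452
gripper_force: 75.4
```

View pics/s5.png

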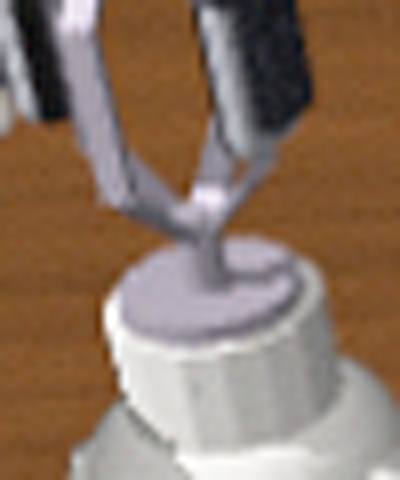

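The collar at (205,290) lies flat on the rim all round, with the fingers still on the cage. I'll relieve the small side load (about 6 N along tool +x), press slightly more and hand in.

```bash
python3 -m crank '[[[0.0005,0,0.0005],[0,0,0]],[[0,0,0],[0,0,0]],[[0,0,0],[0,0,0]],[[0,0,0],[0,0,0]],[[0,0,0],[0,0,0]],[[0,0,0],[0,0,0]],[[0,0,0],[0,0,0]],[[0,0,0],[0,0,0]]]'
python3 -c "
from plant import arm;print(arm.close_job())"
```

```text
t: 11.1
position: [0.485, -0.2565, 0.1894]
tool_rot: [0.215, 0.977, 0.0, 0.001]
ft_force: [-5.2, 3.0, 25.0]
opening: 0.0456
gripper_force: 75.7
the job is handed in; nothing more can be done
None
```

The beater is in the mixer's socket with its splines meshed and its collar on the rim; the arm still grips the cage and presses with about 25 N, and I handed the job in at 11.1 s (no verdict was returned).

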